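# Load the jar tray and hold the inspection lid open

### The job

Slide the green tray of four sample jars by its white grip, jars end first, through the open end of the white inspection box until it is fully home, with the jars upright in their pockets and the lid still shut. Then let go of the tray, take the yellow bar on the blue lid, raise the lid to 45 degrees and hold it there so that a colleague can look in: the job finishes with the gripper still holding the bar and the lid open. Leave the other things on the bench where they are.

Things in the scene. Friction and masses are not known exactly. Their poses are not given: they have to be found in the camera images.
- tray: Green tray, 2 by 2 pockets, 120 mm (its x) by 110 mm (y), walls 22 mm high, floor and walls 4 mm thick; a flat neck 50 mm wide, 4 mm thick runs out to x = -174 mm and carries the white grip. Origin: underside centre of the pocket part, on the bench; x points from grip to jars (the end that enters the box), z up. 300 g (varies by a quarter) plus the jars; it slides on the bench.
- tray_grip (a point): Where to pinch the tray's upright white grip: on its centre plane, 45 mm above the bench, at tray x = -147 mm. The grip is a block 44 mm long (tray x), 12 mm thick (tray y), its top 66 mm above the bench. Axes as the tray's.
- box: White inspection box fixed on the bench, 150 mm (its x) by 134 mm (y), 85 mm high, no floor: the tray slides on the bench itself. Origin: centre of its underside; x points from open front to closed back, z up. The back stop is at x = +67 mm. The blue lid covers the top.
- box_mouth (a point): Centre of the box's front opening at bench level (box x = -75 mm). Opening 118 mm wide (4 mm beside the tray on each side), 70 mm high; grey guide cheeks 40 mm high flare out to 30 mm in front of it, 163 mm apart at their outer ends. Axes as the box's.
- box_home (a point): Where the tray's origin lies when fully home against the back stop (box x = +7 mm, y = 0, on the bench), the axes of tray and box then parallel; the centre of the tray's grip then stands 65 mm in front of the opening.
- lid_angle (a joint): Angle of the blue lid, rad: 0 shut (level), growing as its front edge rises, 1.3 at its stop; 45 degrees is 0.785. Lid 150 mm by 134 mm by 8 mm, about 0.33 kg with the bar (varies by a quarter). The hinge is free: the lid falls shut at any angle when it is let go.
- lid: The blue lid, with its bar. Origin: point on the lid's hinge line (which is parallel to the box's y), at box x = +75 mm, y = 0, z = 85.5 mm. Its axes turn with the lid and equal the box's when the lid is shut.
- lid_bar (a point): Yellow round bar to lift the lid by: 12 mm diameter, about 100 mm long, parallel to the hinge, on two thin posts 90 mm apart. Origin: bar centre, 120 mm in front of the hinge line and 43 mm above it when shut (129 mm above the bench, 35 mm above the lid). Axes turn with the lid: y along the bar, z away from the lid. It can turn between the fingers, so the gripper can keep pointing down.
- jar0: Capped amber sample jar, 42 mm diameter, 50 mm tall, 50 g, loose in its own tray pocket at tray x = -29 mm, y = -26.5 mm with about 5 mm play; origin at the centre of its underside, z up.
- jar1: Capped amber sample jar, 42 mm diameter, 50 mm tall, 50 g, loose in its own tray pocket at tray x = -29 mm, y = 26.5 mm with about 5 mm play; origin at the centre of its underside, z up.
- jar2: Capped amber sample jar, 42 mm diameter, 50 mm tall, 50 g, loose in its own tray pocket at tray x = 29 mm, y = -26.5 mm with about 5 mm play; origin at the centre of its underside, z up.
- jar3: Capped amber sample jar, 42 mm diameter, 50 mm tall, 50 g, loose in its own tray pocket at tray x = 29 mm, y = 26.5 mm with about 5 mm play; origin at the centre of its underside, z up.
- pitcher: Bystander: white pitcher with a handle, rim 100 mm in diameter, 130 mm tall. Origin: centre of its underside.
- wash_bottle: Bystander: white wash bottle with a blue band and red cap, 62 mm in diameter, 150 mm tall. Origin: centre of its underside.
- flask: Bystander: black drinking flask, 68 mm in diameter, 180 mm tall. Origin: centre of its underside.
- dish: Bystander: clear shallow dish, 100 mm in diameter, 20 mm high. Origin: centre of its underside.
- pvc_frame: Bystander: white frame of plastic pipe, 138 mm by 238 mm, 79 mm high. Origin: centre of its underside.
- brush: Bystander: brush lying on the bench along its x. Origin: underside.
Mind the look-alikes: they are no part of the job. Leave any pink or red look-alike of the jar1 alone.

How it is judged (in metres and radians):
On the way, in this order (a step that is already met when the one before it is completed fails the run):
1. the tray is fully home in the box, jars in their pockets, lid shut (x of tray in the frame of box above -0.001 m and y of tray in the frame of box between -0.008 and 0.008 m and height (world z) of tray below 0.008 m and angle between the x axis of tray and the x axis of box, either way round below 0.08 rad and angle between each of jar0, jar1, jar2, jar3's own z axis and vertical below 0.3 rad and horizontal distance between each of jar0, jar1, jar2, jar3 and tray below 0.055 m and z of each of jar0, jar1, jar2, jar3 in the frame of tray below 0.012 m and value of joint lid_angle below 0.1 rad), for 0.2 s.
2. the lid is held by its bar at 45 degrees (value of joint lid_angle between 0.68 and 0.89 rad and contact force between lid and the fingers above 0.5 N), for 0.3 s.
At the end, for the whole second after the job is handed in: The gripper still holds the yellow bar (more than 0.5 N) with the lid at rest 45 degrees open (within 6 degrees: 0.68 to 0.89 rad); the tray is home (within 8 mm of its stop, straight and flat on the bench) and untouched, and all four jars stand upright in their pockets (all of step 2 and x of tray in the frame of box above -0.001 m and y of tray in the frame of box between -0.008 and 0.008 m and height (world z) of tray below 0.008 m and angle between the x axis of tray and the x axis of box, either way round below 0.08 rad and angle between each of jar0, jar1, jar2, jar3's own z axis and vertical below 0.3 rad and horizontal distance between each of jar0, jar1, jar2, jar3 and tray below 0.055 m and z of each of jar0, jar1, jar2, jar3 in the frame of tray below 0.012 m and velocity of joint lid_angle between -0.15 and 0.15 rad/s and contact force between tray and the fingers below 0.3 N); the arm keeps its last pose, push and grip.
It fails at once if a jar is tipped over (angle between any of jar0, jar1, jar2, jar3's own z axis and vertical above 0.6 rad).
It fails at once if another thing on the bench is moved by more than 30 mm (distance of any of pitcher, wash_bottle, flask, dish, pvc_frame, brush from where it was at the start of the episode above 0.03 m).
It also fails if it takes over 58 s, if anything falls off the work surface, if the arm or the gripper's body presses on something with over 40 N, if the wrist force passes 120 N, or if a joint passes its speed limit or range.

### The arm

A 6-joint arm with a two-finger parallel gripper is mounted at the origin on the work surface. World frame = base frame: x ahead of the robot, y to its left, z up, the work surface at z = 0. Lengths are in mm, angles in rad, forces in N, time in s.
With the tool pointing down it reaches from about 225 to 875 mm from the base axis. Payload 3.4 kg.
Tool frame: the origin (TCP) lies at the very end of the fingers, on their centre line; the grasp point (between the pads) lies 19 mm behind it (robot.pinch_z is the distance from the TCP to the grasp point, in mm); z points along the fingers, y is the line along which they close (so a half turn about z gives the same grasp; the last joint's range is limited). The gripper opens to 85 mm and grips with 20 to 120 N. Pads are 22 mm wide; open, the fingers measure 114 mm over their backs; the gripper's body (76 mm by 85 mm) begins 54 mm behind the grasp point. The pads swing forward as they close: fully open they stand 13 mm farther back than shut.
Start: joints at [-1.346, 0.276, 1.505, -0, 1.361, -0.121], TCP at [194.896, -540.997, 231.328] pointing down, gripper open.
Joint ranges: [-2.89, 2.89], [-0.75, 2.08], [0.22, 2.7], [-1.18, 4.32], [0.11, 2.71], [-2.7, 2.7]. Speed limits (rad/s): [2.57, 2.57, 3.14, 3.14, 3.14, 3.14].

### API

Orientations are given as a 3x3 rotation matrix whose columns are the frame's x, y, z axes.
In Python, from workcell import robot, viewer gives the robot as it stands.
- The arm moves only by the shell command python3 -m creep 'ROWS' [OPENING] [FORCE]. ROWS is JSON, a list of rows, each a list of 4 numbers: the shift along the tool's x, y, z in mm, then the turn about the tool's z in degrees. A call has 1 to 10 rows; each row shifts and turns the commanded pose from where the row before left it, along the tool's axes as they then stand; what a row does not reach is not made up. A row lasts 1/10 s, in which the tool goes at most 50 mm and 8.59 degrees, less where a joint would pass 70% of its speed; a pose out of reach is approached as far as the arm can. A call is refused whole if a number of a shift passes 50 or a number of a turn 8.59, either way. A call with a gripper value outside its range is refused whole. OPENING is the opening in per cent of the stroke, from 0 (shut) to 100 (fully open), set as the call begins (- or left out, the last holds). The fingers move at their own pace and stop on an object; FORCE is the grip in N (left out, the last holds). Time passes only in rows, so rows that do not move let the fingers close. It gives the time, the measured TCP pose, the force, the opening and the grip force at its end, in the units of the state.
- robot.get_obs(): the state, without advancing time (a new reading comes with each control period).
- viewer.snapshot(name): name is "side" or "top" or "wrist"; returns a dict with "color" (480x640x3 uint8, red, green, blue), "mtx" (3x3 intrinsics, pixels), "R" (3x3) and "t" (3): a world point X has camera coordinates R X + t. Camera axes: x right, y down, z forward; pixel columns grow to the right and rows downward; lengths in mm; the calibration is good to about 2 mm. A picture is of the moment at which its call begins. There is no depth.
- robot.job_done(): hands the job in; it is judged then, once.
The state is a dict: "time_s": time; "qpos": joint angles; "qvel": joint speeds; "joint_efforts": joint torques, N m; "eef_pos": TCP position; "eef_rot": TCP orientation; "force": force on the tool from outside, world axes, zero at the start; "moment": the same for the moment, N m; "grip_width": opening from 0.0 (shut) to 1.0 (fully open); "grasp_force": force on a finger pad.
Only numpy, scipy, OpenCV 4.12 (cv2) and the standard library are available. Lean on these libraries where they do the work, as an engineer would, in place of code of your own. Each camera call takes 0.05 s, during which the arm holds its last target. There are 200 camera calls.

## Working session

There is one attempt and no reset: what is moved stays moved. The work goes in short steps, Python scripts to look and compute and a shell command to move; the robot and the scene stay as the last step left them, time stands still between calls to the robot, and variables do not carry over. Pictures are saved under pics/ and viewed, at most 10 in all, crops included, and the job is handed in when it is done.

```bash
mkdir -p pics; python3 - <<'E'
from workcell import robot, viewer
import cv2,pickle,numpy as np
d={}
for n in("top","side"):
    s=viewer.snapshot(n);d[n]=s;cv2.imwrite(f"pics/{n}0.png",s["color"][:,:,::-1])
    print(n,s["mtx"].tolist(),np.round(-s["R"].T@s["t"]),np.round(s["R"],3).tolist())
pickle.dump(d,open("d0.pkl","wb"))
o=robot.get_obs();print(o["time_s"],o["eef_pos"],np.round(o["eef_rot"],3).tolist())
E
```

```text
top [[598.4980645403684, 0.0, 324.3128666117469], [0.0, 598.4980645403684, 226.78661134575347], [0.0, 0.0, 1.0]] [ 346.  -45. 1560.] [[0.019, -1.0, 0.012], [-0.99, -0.02, -0.141], [0.141, -0.01, -0.99]]
side [[505.4049727305706, 0.0, 319.9088490504446], [0.0, 505.4049727305706, 235.19891306525608], [0.0, 0.0, 1.0]] [ 372. -965. 1083.] [[0.969, -0.244, -0.019], [-0.19, -0.701, -0.688], [0.155, 0.67, -0.726]]
0.1 [ 194.7596948  -540.51134548  230.53754632] [[0.941, 0.339, -0.0], [0.339, -0.941, 0.002], [0.0, -0.002, -1.0]]
```

View pics/top0.png

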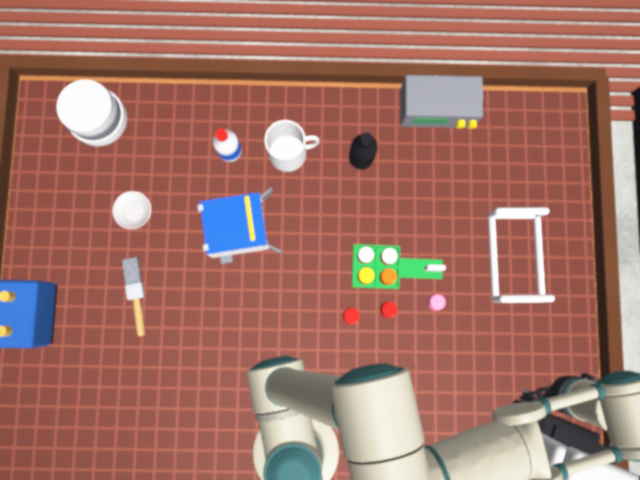

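View pics/side0.png

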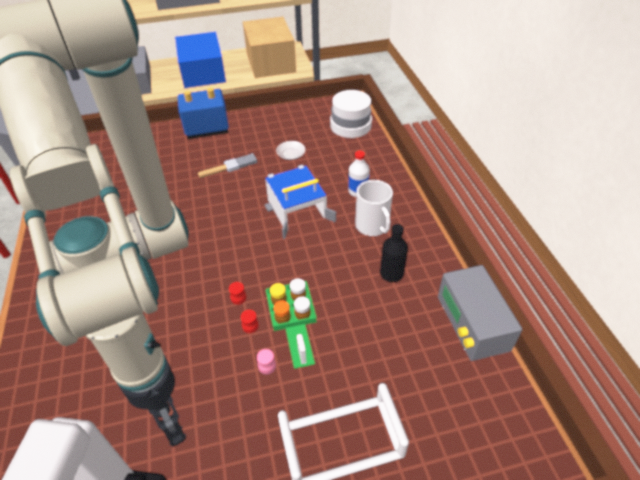

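Top view: tray at about (376,266), with its grip at (436,267). Lid at about (235,224), with the bar from (248,198) to (253,240), so the mouth faces right (-y). Next I'll measure these in the world frame.

```bash
cat >h.py <<'E'
import numpy as np,cv2,pickle
def ray(s,p,z):
    d=s["R"].T@np.linalg.inv(s["mtx"])@[p[0],p[1],1];c=-s["R"].T@s["t"]
    return (c+d*(z-c[2])/d[2])[:2]
def mask(s,lo,hi,roi):
    h=cv2.cvtColor(s["color"],cv2.COLOR_RGB2HSV);m=cv2.inRange(h,np.array(lo),np.array(hi))
    k=np.zeros_like(m);x0,y0,x1,y1=roi;k[y0:y1,x0:x1]=m[y0:y1,x0:x1];return k
def big(m):
    return max(cv2.findContours(m,0,2)[0],key=cv2.contourArea)
def rect(s,c,z):  # contour -> world plane, min rect
    w=np.array([ray(s,p[0],z) for p in c],np.float32);return cv2.minAreaRect(w),w
E
python3 - <<'E'
from h import *
d=pickle.load(open("d0.pkl","rb"));T=d["top"];S=d["side"]
def show(n,s,lo,hi,roi,z):
    c=big(mask(s,lo,hi,roi));r,w=rect(s,c,z);print(n,np.round(r[0],1),np.round(r[1],1),round(r[2],1),"px",cv2.contourArea(c));return c
B=([100,120,80],[125,255,255]);Y=([18,120,120],[33,255,255]);G=([50,100,60],[75,255,255]);W=([0,0,150],[179,70,255])
show("lid top",T,*B,(190,180,275,262),94)
show("bar top",T,*Y,(235,185,265,248),129)
show("bar side",S,*Y,(270,165,330,200),129)
show("tray top",T,*G,(340,230,400,300),22)
show("neck top",T,*G,(404,240,460,290),4)
show("grip top",T,*W,(418,255,455,278),66)
show("grip side",S,*W,(285,325,315,370),66)
for n,p in(("wash",(228,155)),("pitcher",(287,160)),("flask",(362,158)),("pinkjar",(437,303)),("pvc",(495,255))):print(n,np.round(ray(T,p,20)))
E
```

```text
lid top [561. 168.] [132.1 149.4] 10.2 px 2670.5
bar top [567.9 123.7] [104.4   7.5] 10.1 px 95.0
bar side [571.4 123. ] [106.9  13.4] 12.1 px 55.0
tray top [ 465.7 -193.8] [121.1 111.4] 89.1 px 1943.0
neck top [ 463.8 -318.6] [99.5 50.7] 89.0 px 535.5
grip top [ 461.4 -338. ] [17.5 50.5] 1.1 px 123.5
grip side [ 460.4 -359.1] [77.2 16.8] 84.7 px 160.5
wash [751. 198.]
pitcher [741.  42.]
flask [ 751. -156.]
pinkjar [ 374. -352.]
pvc [ 500. -503.]
```

```bash
python3 -m creep '[[20,-6,0,0],[40,-12,0,0],[40,-12,0,0],[40,-12,0,0],[40,-12,0,0],[40,-12,0,0],[40,-12,0,0],[40,-12,0,0],[20,-7,0,0],[0,0,0,0]]' 55 20; python3 -m creep '[[0,0,10,-8],[0,0,15,-8],[0,0,15,-8],[0,0,15,-8],[0,0,15,-8],[0,0,15,-8],[0,0,15,-8],[0,0,10,-8],[0,0,0,-5],[0,0,0,0]]'
python3 - <<'E'
from workcell import robot, viewer
import cv2,pickle,numpy as np
d={}
for n in("top","wrist"):
    s=viewer.snapshot(n);d[n]=s;cv2.imwrite(f"pics/{n}1.png",s["color"][:,:,::-1])
pickle.dump(d,open("d1.pkl","wb"))
o=robot.get_obs();R=o["eef_rot"];print(o["time_s"],o["eef_pos"],np.round(R,3).tolist(),o["qpos"])
print(R.T@(np.array([462.5,-341,26])-o["eef_pos"]))
E
```

```text
time_s: 1.1
eef_pos: [465.0, -339.0, 230.7]
eef_rot: [[0.939, 0.343, 0.0], [0.343, -0.939, 0.001], [0.001, -0.001, -1.0]]
force: [0.2, 1.0, -0.7]
grip_width: 0.55
grasp_force: 0.0
time_s: 2.1
eef_pos: [461.9, -341.8, 120.6]
eef_rot: [[0.022, 1.0, -0.002], [1.0, -0.022, 0.001], [0.001, -0.002, -1.0]]
force: [-0.7, -0.6, 0.0]
grip_width: 0.553
grasp_force: 0.0
2.2 [ 462.50836272 -341.87669937  121.28942938] [[0.023, 1.0, -0.0], [1.0, -0.023, -0.0], [-0.0, -0.0, -1.0]] [-7.57241553e-01  3.57495135e-01  1.67281772e+00 -4.50926467e-04
  1.11132875e+00 -7.33681542e-01]
[9.01741618e-01 4.16502144e-04 9.52891961e+01]
```

View pics/wrist1.png

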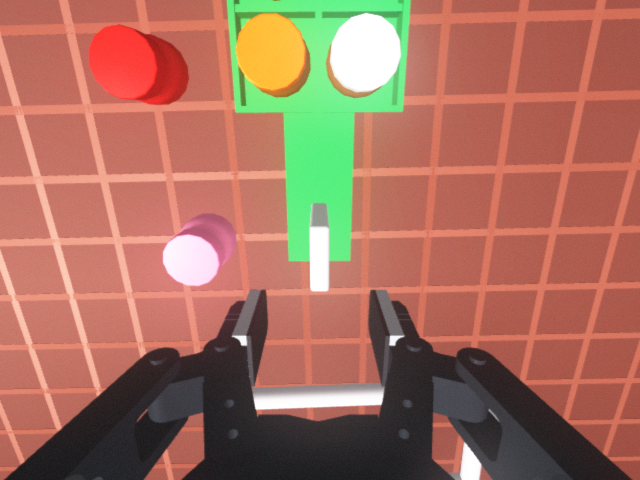

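The wrist view shows the white grip, columns 310-329, midway between the fingers and parallel to them. The pink jar at (195,250) is clear. I'll descend and pinch.

```bash
python3 -m creep '[[1,0,15,0],[0,0,20,0],[0,0,20,0],[0,0,20,0],[0,0,15,0],[0,0,5,0],[0,0,0,0]]'; python3 -m creep '[[0,0,0,0],[0,0,0,0],[0,0,0,0],[0,0,0,0],[0,0,0,0],[0,0,0,0]]' 0 80
python3 - <<'E'
from workcell import robot
import numpy as np
o=robot.get_obs();R=o["eef_rot"];p=o["eef_pos"];print(p,o["grasp_force"],np.degrees(np.arctan2(R[1,0],R[0,0])))
g=np.array([592,-4.2,0])-147*np.array([-.177,.984,0]);g[2]=p[2]
print(g,R.T@(g-p))
E
```

```text
time_s: 2.9
eef_pos: [462.7, -340.3, 26.0]
eef_rot: [[0.022, 1.0, -0.001], [1.0, -0.022, 0.001], [0.001, -0.001, -1.0]]
force: [0.3, 0.1, 1.1]
grip_width: 0.549
grasp_force: 0.0
time_s: 3.5
eef_pos: [463.5, -340.9, 27.5]
eef_rot: [[0.02, 1.0, 0.001], [1.0, -0.02, -0.002], [-0.002, 0.001, -1.0]]
force: [-1.1, 0.3, 6.2]
grip_width: 0.133
grasp_force: 78.7
[ 463.53234934 -340.93453564   27.47730992] 78.66188764572144 88.83969128972608
[ 618.019      -148.848        27.47730992] [ 1.95175173e+02  1.50565564e+02 -1.58259413e-01]
```

```bash
python3 -m creep '[[3,2,0,0],[7,5,0,0],[11,8,0,0],[12,9,0,0],[12,9,0,0],[12,9,0,0],[12,9,0,0],[12,9,0,0],[12,9,0,0],[12,9,0,0]]'; python3 -m creep '[[12,9,0,0],[12,9,0,0],[12,9,0,0],[12,9,0,0],[12,9,0,0],[12,9,0,0],[10,8,0,0],[7,7,0,0],[5,3,0,0],[0,0,0,0]]'; python3 -m creep '[[0,0,0,-0.5],[0,0,0,-1],[0,0,0,-1.5],[0,0,0,-1.5],[0,0,0,-1.5],[0,0,0,-1.5],[0,0,0,-1.5],[0,0,0,-1.3],[0,0,0,-1],[0,0,0,0]]'
cat >look.py <<'E'
import sys
from h import *
from workcell import robot,viewer
n=sys.argv[1]
s=viewer.snapshot("top");cv2.imwrite(f"pics/top{n}.png",cv2.resize(s["color"][150:350,180:460,::-1],None,fx=2.5,fy=2.5))
w=viewer.snapshot("wrist");cv2.imwrite(f"pics/wrist{n}.png",w["color"][:,:,::-1])
pickle.dump(dict(top=s,wrist=w),open(f"d{n}.pkl","wb"))
o=robot.get_obs();R=o["eef_rot"];p=o["eef_pos"];print(o["time_s"],p,o["force"],o["grasp_force"],"yaw",np.degrees(np.arctan2(R[1,0],R[0,0])))
E
python3 look.py 2
```

```text
time_s: 4.5
eef_pos: [543.1, -238.8, 27.5]
eef_rot: [[0.018, 1.0, -0.0], [1.0, -0.018, -0.004], [-0.004, -0.0, -1.0]]
force: [-3.9, -5.7, 5.6]
grip_width: 0.131
grasp_force: 79.0
time_s: 5.5
eef_pos: [617.6, -145.3, 27.5]
eef_rot: [[0.018, 1.0, 0.001], [1.0, -0.018, -0.003], [-0.003, 0.001, -1.0]]
force: [-2.0, -3.0, 5.5]
grip_width: 0.127
grasp_force: 78.9
time_s: 6.5
eef_pos: [619.5, -143.7, 27.6]
eef_rot: [[-0.175, 0.985, 0.005], [0.985, 0.175, 0.001], [-0.0, 0.005, -1.0]]
force: [3.0, 3.0, 5.4]
grip_width: 0.131
grasp_force: 78.8
6.6 [ 619.45826289 -143.70109883   27.53805268] [3.20783122 1.55765598 5.53353864] 78.77293109893799 yaw 100.05602723667714
```

View pics/top2.png

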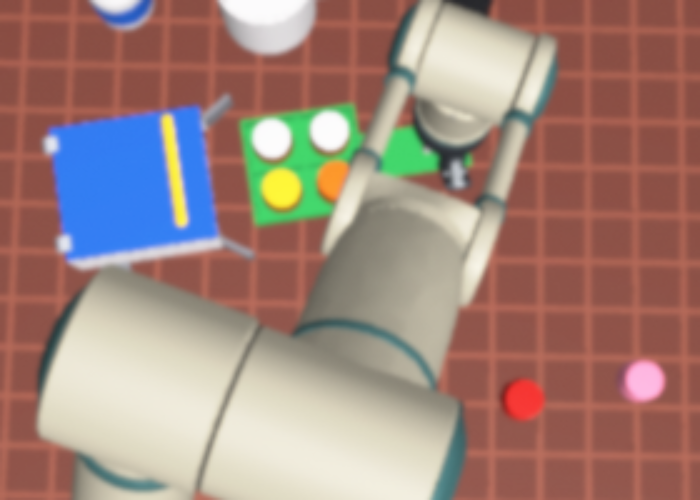

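View pics/wrist2.png

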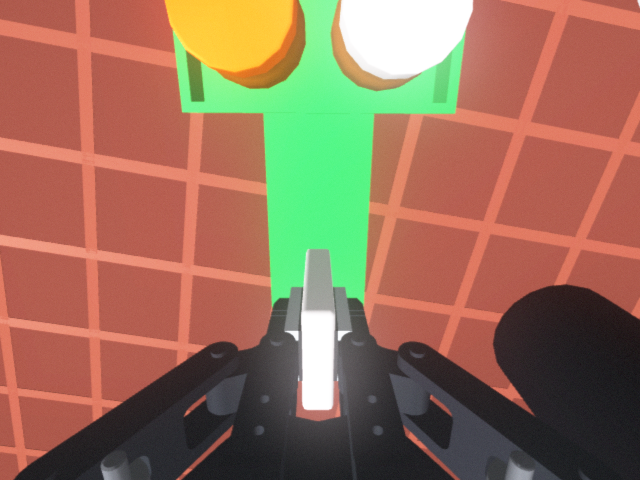

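Top crop: the tray lines up with the box. Its front corners are at crop (241,120) and (256,225), the cheek tips at (229,99) and (250,255), and the lid is shut. The wrist view shows the tray straight in the grip. I'll compute the lateral offset and angle next.

```bash
python3 - <<'E'
from h import *
from workcell import robot
s=pickle.load(open("d2.pkl","rb"))["top"]
c=big(mask(s,[50,100,60],[75,255,255],(270,180,326,245)))
w=np.array([ray(s,p[0],22) for p in c])
c2=big(mask(s,[100,120,80],[125,255,255],(190,180,275,262)));r,_=rect(s,c2,94);print("lid",r)
a=np.radians(100.2);bx=np.array([np.cos(a),np.sin(a)]);by=np.array([-bx[1],bx[0]]);C=np.array([561,168])
u=(w-C)@bx;v=(w-C)@by
f=u>u.max()-50
print("front",u.max(),"lat",v[f].min(),v[f].max(),"ctr",(v[f].min()+v[f].max())/2)
# slope of the two side edges and the front edge
for n,q in(("A",lambda i:v[f].max()-v<3),("B",lambda i:v-v[f].min()<3)):
    k=f&q(0);print(n,k.sum(),np.degrees(np.polyfit(u[k],v[k],1)[0]))
k=(u>u.max()-3)&(abs(v)<50);print("front slope",np.degrees(np.polyfit(v[k],u[k],1)[0]))
for p in((228.5,100),(250,254)):
    q=ray(s,np.array(p)/2.5+[180,150],40)-C;print("cheek",q@bx,q@by)
p=robot.get_obs()["eef_pos"][:2]-C;print("tcp in box",p@bx,p@by)
E
```

```text
lid ((560.8500366210938, 167.9110107421875), (132.45559692382812, 149.3325958251953), 10.207781791687012)
front -110.15248833286626 lat -58.103340641013084 53.46654429338072 ctr -2.318398173816181
A 6 -1.6271343354840557
B 6 0.07935759138171078
front slope -0.018770396964072043
cheek -104.02074956993329 -77.39567241992953
cheek -102.24506164796685 84.26476040560736
tcp in box -317.12691877380945 -2.3368574450784267
```

```bash
python3 -m creep '[[3,-1,0,0],[7,-1,0,0],[10,-1,0,0],[10,0,0,0],[10,0,0,0],[10,0,0,0],[5,0,0,0],[0,0,0,0]]'; python3 -m creep '[[5,0,0,0],[8,0,0,0],[8,0,0,0],[8,0,0,0],[8,0,0,0],[8,0,0,0],[4,0,0,0],[0,0,0,0]]'
```

```text
time_s: 7.4
eef_pos: [605.6, -91.8, 27.5]
eef_rot: [[-0.178, 0.984, 0.003], [0.984, 0.178, -0.003], [-0.003, 0.002, -1.0]]
force: [1.5, -3.6, 6.9]
grip_width: 0.129
grasp_force: 79.0
time_s: 8.2
eef_pos: [597.1, -43.9, 27.5]
eef_rot: [[-0.178, 0.984, 0.003], [0.984, 0.178, -0.003], [-0.003, 0.002, -1.0]]
force: [0.1, -4.2, 7.1]
grip_width: 0.13
grasp_force: 79.0
```

Lateral force is near zero with the tray well inside the mouth, so I'll carry on to the stop.

```bash
python3 -m creep '[[5,0,0,0],[8,0,0,0],[10,0,0,0],[10,0,0,0],[10,0,0,0],[10,0,0,0],[8,0,0,0],[5,0,0,0],[2,0,0,0],[0,0,0,0]]'; python3 -m creep '[[2,0,0,0],[2,0,0,0],[2,0,0,0],[0,0,0,0]]'
```

```text
time_s: 9.2
eef_pos: [585.2, 22.7, 27.4]
eef_rot: [[-0.178, 0.984, 0.003], [0.984, 0.178, -0.003], [-0.004, 0.002, -1.0]]
force: [0.8, -5.3, 8.2]
grip_width: 0.132
grasp_force: 79.1
time_s: 9.6
eef_pos: [584.3, 28.2, 27.5]
eef_rot: [[-0.178, 0.984, 0.003], [0.984, 0.178, -0.004], [-0.004, 0.002, -1.0]]
force: [2.1, -6.4, 7.6]
grip_width: 0.131
grasp_force: 79.0
```

```bash
python3 -m creep '[[2,0,0,0],[2,0,0,0],[2,0,0,0],[0,0,0,0],[0,0,0,0]]'; python3 look.py 3
```

```text
time_s: 10.1
eef_pos: [583.7, 30.3, 27.5]
eef_rot: [[-0.179, 0.984, 0.004], [0.984, 0.179, -0.01], [-0.01, 0.002, -1.0]]
force: [1.5, -18.6, 7.3]
grip_width: 0.133
grasp_force: 78.9
10.2 [583.72568116  30.27323444  27.52192775] [  1.70612456 -19.07776928   6.64541479] 78.92178654670715 yaw 100.30687633136355
```

At the stop: 19 N of push, and the TCP at (583.7,30.3) against an expected (585.8,30.2). I'll release and rise.

```bash
python3 -m creep '[[-2,0,0,0],[0,0,0,0],[0,0,0,0],[0,0,0,0],[0,0,0,0]]' 50 20; python3 -m creep '[[0,0,-10,0],[0,0,-20,0],[0,0,-30,0],[0,0,-30,0],[0,0,-30,0],[0,0,-30,0],[0,0,-30,0],[0,0,0,0]]';  python3 -m creep '[[0,0,0,8.5],[0,0,0,8.5],[0,0,0,8.5],[0,0,0,8.5],[0,0,0,8.5],[0,0,0,8.5],[0,0,0,8.5],[0,0,0,8.5],[0,0,0,8.5],[0,0,0,8.5]]' 70; python3 look.py 4; python3 - <<'E'
from h import *
from workcell import robot
s=pickle.load(open("d4.pkl","rb"))["top"]
for n,lo,hi,roi,z in(("lid",[100,120,80],[125,255,255],(190,180,275,262),94),):
    r,_=rect(s,big(mask(s,lo,hi,roi)),z);print(n,r)
o=robot.get_obs();R=o["eef_rot"];print(R.T@(np.array([569.5,123.6,112])-o["eef_pos"]))
E
```

```text
time_s: 10.7
eef_pos: [581.9, 34.7, 26.0]
eef_rot: [[-0.176, 0.984, -0.001], [0.984, 0.176, 0.0], [0.0, -0.001, -1.0]]
force: [-0.9, 0.6, -0.5]
grip_width: 0.501
grasp_force: 0.0
time_s: 11.5
eef_pos: [585.0, 34.3, 211.9]
eef_rot: [[-0.176, 0.984, 0.01], [0.984, 0.176, -0.001], [-0.002, 0.01, -1.0]]
force: [0.4, -0.4, 0.5]
grip_width: 0.501
grasp_force: 0.0
time_s: 12.5
eef_pos: [581.7, 34.4, 206.0]
eef_rot: [[0.967, 0.255, -0.001], [0.255, -0.967, 0.0], [-0.001, -0.0, -1.0]]
force: [0.6, -0.0, -0.1]
grip_width: 0.698
grasp_force: 0.0
12.6 [581.80990479  34.38899148 206.00116593] [-0.24007047 -0.14597048 -0.20776868] 0.0 yaw 15.141641415772261
lid ((554.8238525390625, 201.00238037109375), (133.00563049316406, 82.75143432617188), 8.626224517822266)
[ 11.49878864 -89.30511955  94.01452268]
```

View pics/wrist4.png

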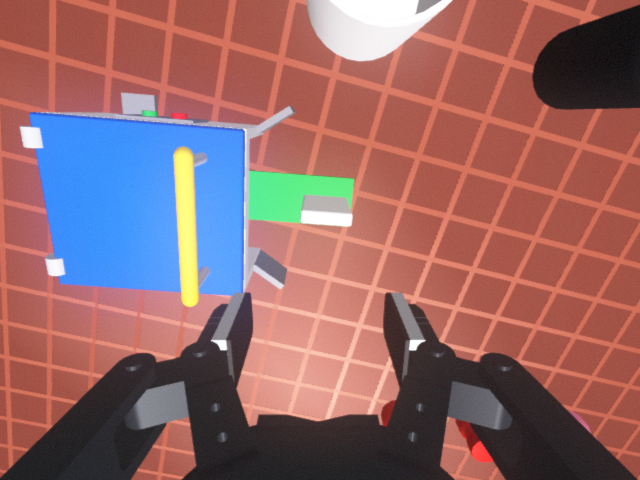

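View pics/top4.png

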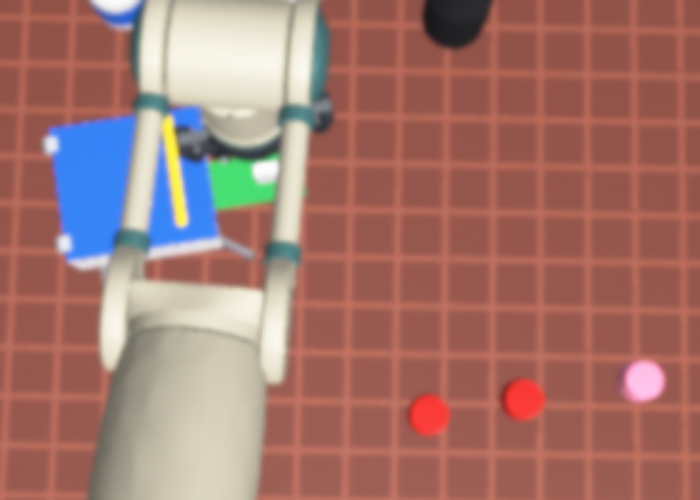

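The lid is shut and the tray is inside, with only the neck and grip (crop (265,172)) showing. Next I'll check the neck end, then move over the bar.

```bash
python3 -m creep '[[0,-5,0,4.9],[1,-12,0,0],[1,-15,0,0],[1,-15,0,0],[1,-15,0,0],[0,-13,0,0],[0,-10,0,0],[0,-5,10,0],[0,0,10,0],[0,0,0,0]]'; python3 look.py 5; python3 - <<'E'
from h import *
from workcell import robot
d=pickle.load(open("d4.pkl","rb"));s=d["top"]
a=np.radians(100.2);bx=np.array([np.cos(a),np.sin(a)]);C=np.array([561,168])
w=d["wrist"]
for n,roi in(("neck",(240,165,370,235)),):
    c=big(mask(w,[50,80,60],[80,255,255],roi));p=np.array([ray(w,q[0],4) for q in c]);u=(p-C)@bx;v=(p-C)@np.array([-bx[1],bx[0]]);print(n,u.min(),u.max(),v.min(),v.max())
w=pickle.load(open("d5.pkl","rb"))["wrist"]
c=big(mask(w,[18,120,120],[33,255,255],(0,0,640,480)));r,_=rect(w,c,129);print("bar",r)
o=robot.get_obs();R=o["eef_rot"];print(R.T@(np.array([*r[0],112])-o["eef_pos"]))
E
```

```text
time_s: 13.6
eef_pos: [568.4, 123.0, 183.9]
eef_rot: [[0.984, 0.177, -0.004], [0.177, -0.984, -0.001], [-0.004, 0.0, -1.0]]
force: [-0.2, 0.2, 0.3]
grip_width: 0.701
grasp_force: 0.0
13.7 [569.5747682  122.80973816 185.47793251] [-0.20114717 -0.24493461  0.18296107] 0.0 yaw 10.181075198813126
neck -168.11595148221798 -63.69400926928701 -23.77509890735179 26.70369123740866
bar ((568.4981079101562, 122.13241577148438), (111.74675750732422, 11.339486122131348), 9.867693901062012)
[-1.06493388  0.45357638 73.47982521]
```

View pics/wrist5.png

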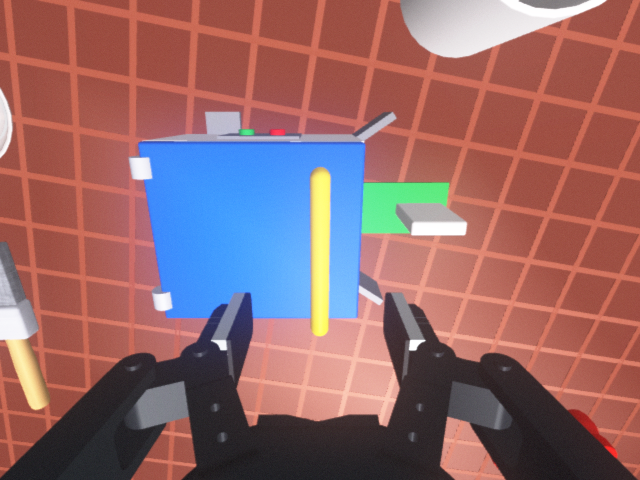

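The neck end is at box x -168 (home is -167), so the tray is home. The bar, column 320, is centred between the fingers. I'll descend and grip it.

```bash
python3 -m creep '[[0,0,10,0],[0,0,20,0],[0,0,20,0],[0,0,15,0],[0,0,8,0],[0,0,0,0]]'; python3 -m creep '[[0,0,0,0],[0,0,0,0],[0,0,0,0],[0,0,0,0],[0,0,0,0],[0,0,0,0]]' 0 40
```

```text
time_s: 14.3
eef_pos: [569.1, 123.0, 112.0]
eef_rot: [[0.984, 0.177, -0.002], [0.177, -0.984, -0.0], [-0.003, -0.0, -1.0]]
force: [-0.8, 0.8, 0.7]
grip_width: 0.702
grasp_force: 0.0
time_s: 14.9
eef_pos: [570.7, 122.1, 114.2]
eef_rot: [[0.984, 0.178, 0.002], [0.178, -0.984, -0.002], [0.002, 0.003, -1.0]]
force: [0.4, -4.4, 4.1]
grip_width: 0.119
grasp_force: 39.1
```

```bash
python3 -m creep '[[0,-2,-5,0],[0,-2.2,-5.3,0],[0,-2.5,-5,0],[0,-2.6,-4.9,0],[0,-2.9,-4.7,0],[0,-3,-4.7,0],[0,-3.3,-4.4,0],[0,-3.4,-4.4,0],[0,0,0,0]]'
```

```text
time_s: 15.8
eef_pos: [567.0, 142.4, 152.8]
eef_rot: [[0.984, 0.178, 0.003], [0.178, -0.984, -0.005], [0.002, 0.006, -1.0]]
force: [1.7, -8.5, 1.5]
grip_width: 0.118
grasp_force: 39.1
```

```bash
python3 -m creep '[[0,-3.7,-4.2,0],[0,-3.8,-4.1,0],[0,-4,-3.8,0],[0,-4.1,-3.7,0],[0,-4.4,-3.4,0],[0,-4.4,-3.4,0],[0,-4.7,-3.1,0],[0,-4.7,-3,0],[0,-4.9,-2.6,0],[0,-4.9,-2.6,0]]'; python3 -m creep '[[0,0,0,0],[0,0,0,0],[0,0,0,0],[0,0,0,0],[0,0,0,0]]'
python3 - <<'E'
from workcell import robot,viewer
import cv2,numpy as np
s=viewer.snapshot("side");cv2.imwrite("pics/side6.png",cv2.resize(s["color"][110:290,210:430,::-1],None,fx=3,fy=3))
p=robot.get_obs()["eef_pos"]
# angle from pinch height/forward travel relative to grasp (570.7,122.1,114.2)
d=p-np.array([570.7,122.1,114.2]);h=43+d[2];f=120-np.hypot(d[0],d[1]);print(p,np.degrees(np.arctan2(h,f))-19.7,np.hypot(h,f))
E
```

```text
time_s: 16.8
eef_pos: [559.8, 183.4, 188.7]
eef_rot: [[0.984, 0.178, 0.005], [0.178, -0.984, -0.009], [0.004, 0.009, -1.0]]
force: [-0.8, -11.7, 10.5]
grip_width: 0.119
grasp_force: 38.6
time_s: 17.3
eef_pos: [559.7, 184.7, 189.0]
eef_rot: [[0.984, 0.178, 0.005], [0.178, -0.984, -0.006], [0.004, 0.007, -1.0]]
force: [-0.5, -9.4, 13.7]
grip_width: 0.123
grasp_force: 41.2
[559.68422726 184.65712801 189.00658669] 44.685395661746696 130.64618530395342
```

View pics/side6.png

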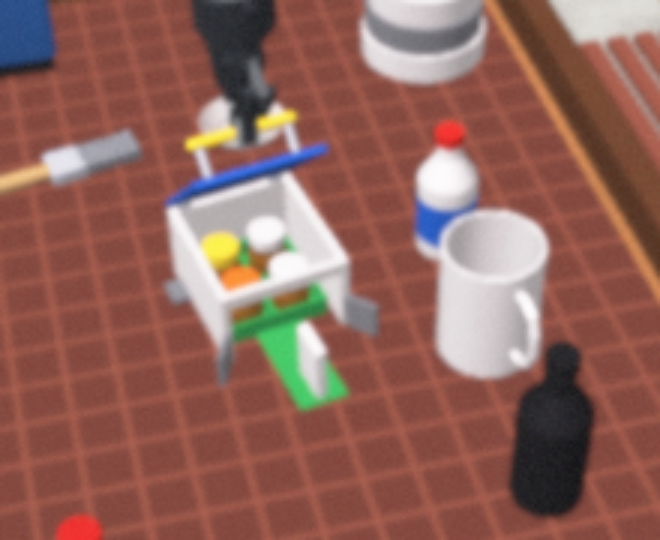

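The side view shows the lid open at about 45° with the bar in the fingers. All four jars stand in the tray, which is home, and the bystanders are in place.

```bash
python3 -c "
from workcell import robot
print(robot.get_obs()['qvel'],robot.job_done())"
```

```text
the job is handed in; nothing more can be done
[ 2.62551750e-04  8.47361961e-04  1.50906898e-03 -9.14139552e-04
 -4.13743002e-05  9.08997966e-04] None
```

The job is handed in: the tray is home with its jars upright, and the gripper holds the lid bar at an estimated 45° (44.7° worked out from the arm's position); no verdict came back.

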